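# Wedge the shoe last tight in its bench holder

### The job

Pick up the mallet and, in at least three separate slow, light taps with the mallet drawn back after each, drive the wooden wedge by its red head along its channel in the blue holder until it stops advancing and sits tight, so that the jaw locks the white shoe last. Tap the wedge with the mallet only, never hit it hard, keep the mallet off the holder, then stand the mallet upright on its cork mat and let go. Leave the tape dispenser, the glue jar and the insole where they are.

Things in the scene. Friction and masses are not known exactly. Their poses are not given: they have to be found in the camera images.
- holder: Blue bench holder, fixed to the bench, its place and yaw differ each time. Base plate 12 mm thick; origin on the bench surface; in its frame (z up) the plate spans x -80 to 125 mm, y -140 to 120 mm. It carries, from -x to +x: a blue stop, the white last, a steel jaw, the channel with the wedge, a dark steel backstop bar with two brass screws. The wedge is driven in the holder's +y direction.
- channel (a point): Middle of the wedge channel along the holder's y (holder axes), 70 mm to +x of its origin, 32 mm up. On its -x side the slanted steel jaw (y -36 to 36 mm, top 56 mm up) gives way 2.5 mm to -x against a spring (2 to 8 N), then stops hard. On its +x side the backstop (130 x 22 mm, top 56 mm up) is set anywhere within 4 mm either way, so where the wedge gets tight varies by 48 mm and must be felt.
- last (a point): Top middle of the white plastic shoe last, sole up, fixed in the holder (holder axes): 256 mm long along the holder's y (y -88 to 168 mm in its frame, toe to +y), about 90 mm wide (x -58 to 33 mm), its top 112 mm above the bench.
- wedge_head (a point): Centre of the struck face (40 x 40 mm) of the red head of a loose beech wedge, 32 mm above the bench. y: along the wedge from head to thin end, the driving direction (nearly the holder's y; a loose wedge lies a degree or so askew and lines up as it goes in); z up. When tight it lies at y -132 to -80 mm in the holder's frame, over the base plate. A tap above 60 N would damage the wedge.
- wedge: The wedge, 0.14 kg, 162 mm long with its head, tapering 1:6 from 39 to 14 mm; origin at its underside, 87 mm in y and 7 mm in x from the struck face; it lies on the base plate. It slides freely (1 to 2 N) for 20 to 85 mm, then some 15 mm against a resistance growing to 6 to 13 N, then stops: tight when it gives no more under taps of about 18 to 30 N. It then holds by friction.
- mallet_grip (a point): Grip point on the axis of the handle of the mallet (0.22 to 0.34 kg), which starts standing upright on its head on the cork mat. Handle: wood, 24 x 24 mm square, from 44 to 112 mm above the mallet's underside; this point is 75 mm above the underside, on the handle's axis. z up along the handle; y along the head, from face to face.
- mallet_head (a point): Centre of the mallet's head: a dark steel block with orange plastic faces, 100 mm long along y (the two striking faces 50 mm either side of this point), 44 mm wide in x, 44 mm high; this point is 22 mm above its underside and 53 mm below mallet_grip. To stay clear of the holder's base plate while tapping, keep its underside above 15 mm over the bench; 20 mm is good.
- mallet: The whole mallet; origin at the centre of the underside of its head, axes as mallet_grip. The faces are hard: meeting the tight wedge at 0.05 m/s they give a jolt of some 30 to 45 N, at 0.09 m/s one of more than 60 N, too hard for the wedge, so tap slowly and stop by the force felt (steady push of 16 to 25 N).
- mat: Cork mat, 140 x 140 mm, 4 mm thick, fixed; origin at the centre of its underside. The mallet starts on it and goes back on it.
- tape_dispenser: Bystander: black tape dispenser, 70 x 150 mm, 118 mm high; origin at the centre of its underside. Leave it.
- glue_jar: Bystander: white jar with an orange cap, 68 mm across, 80 mm high; origin at the centre of its underside. Leave it.
- insole: Bystander: grey insole, 256 x 70 mm, 5 mm thick, lying flat; origin about its middle, at its underside. Leave it.
Not all that is in view belongs to the job. Of the things that look like the mat, take the one that is farthest to the robot's right at the start. Of the things shaped like the wedge, the wooden one is meant.

How it is judged:
By the outcome, as a careful person would: the job done as asked, in the order asked, and still so for the second after the job is handed in, with the robot touching nothing.
It also fails if it takes over 58 s, if anything falls off the work surface, if the arm or the gripper's body presses on something with over 40 N, if the wrist force passes 120 N, or if a joint passes its speed limit or range.

### The arm

A 7-joint arm with a two-finger parallel gripper is mounted at the origin on the work surface. World frame = base frame: x ahead of the robot, y to its left, z up, the work surface at z = 0. Lengths are in m, angles in degrees, forces in N, time in s.
With the tool pointing down it reaches from about 0.4 to 0.875 m from the base axis. Payload 6.5 kg.
Tool frame: the origin (TCP) lies between the finger pads; the fingertips stand nose_length ahead of it and the grasp point (between the pads) lies 3 mm ahead of it (nose_length is the distance from the TCP to the fingertips, in m); y points along the fingers, x is the direction in which the jaws open and shut, and the axes are right-handed (so a half turn about y gives the same grasp; the last joint's range is limited). The gripper opens to 88 mm and grips with 3 to 60 N. Pads are 18 mm wide; open, the fingers measure 123 mm over their backs; the gripper's body (75 mm by 187 mm) begins 45 mm behind the grasp point.
Start: joints at [-77.533, 30.733, -0.252, 88.115, 0.149, 61.152, -4.079], TCP at [0.182, 0.624, 0.223] pointing down, gripper open.
Joint ranges: [-154.64, 154.64], [-21.42, 123.67], [-72.66, 72.17], [13.99, 137.28], [-74.86, 254.86], [10.95, 109.41], [-158.01, 158.01]. Speed limits (degrees/s): [136.94, 136.94, 180, 180, 180, 180, 180].

### API

Orientations are given as [roll, pitch, yaw] about the fixed x, y, z axes, in that order (R = Rz(yaw) Ry(pitch) Rx(roll)).
In Python, from plant import * gives the robot as it stands.
- The arm moves only by the tool jog_arm, never from a script. Its arguments are lists of equal length, an entry for each row: "slide": the shift along the world's x, y, z in units of 15 cm (1.0 is 15 cm), a list of three; "yaw": the turn about the world's z in units of 180 degrees (1.0 is 180 degrees). In form: {"slide": [[x, y, z], ...], "yaw": [yaw, ...]}. A call has 1 to 12 rows; each row shifts and turns the commanded pose from where the row before left it; what a row does not reach is not made up. A row lasts 1/10 s, in which the tool goes at most 50 mm and 8.59 degrees, less where a joint would pass 70% of its speed; a pose out of reach is approached as far as the arm can. A call with a number of a shift or a turn outside -1 to 1 is refused whole. A call with a gripper value outside its range is refused whole. "grip" is the opening, from 0 (shut) to 1 (fully open), set as the call begins (left out, the last holds). The fingers move at their own pace and stop on an object; "newtons" is the grip in N (left out, the last holds). Time passes only in rows, so rows that do not move let the fingers close. It gives the time, the measured TCP pose, the force and the opening at its end, in the units of the state.
- state(): the state, without advancing time (a new reading comes with each control period).
- camera(name): name is "side" or "top"; returns the picture (400x640x3 uint8, red, green, blue); there is no depth.
- camera_info(name): a dict with "fovy" (degrees; the focal length in pixels is half the picture's height over the tangent of half this angle, whatever the lens; pixels are square), "cx", "cy" (the principal point, pixels), "xyz" and "rotation" of the camera in the world. Camera axes: x right, y up, looking along -z (the intrinsics and any distortion apply to the point x, -y, -z); pixel columns grow to the right and rows downward; lengths in m; the calibration is good to about 2 mm. A picture is of the moment at which its call begins. camera_info takes no time and is no camera call.
- hand_in(): hands the job in, once; it reports no verdict.
The state is a dict: "time": time; "q": joint angles; "dq": joint speeds; "joint_efforts": joint torques, N m; "position": TCP position; "tcp_rot": TCP orientation; "contact_force": force on the tool from outside, world axes, zero at the start; "wrist_torque": the same for the moment, N m; "finger_gap": opening from 0.0 (shut) to 1.0 (fully open).
Only numpy, scipy, OpenCV 4.12 (cv2) and the standard library are available. Lean on these libraries where they do the work, as an engineer would, in place of code of your own. Each camera call takes 0.05 s, during which the arm holds its last target. There are 200 camera calls.

## Working session

There is one attempt and no reset: what is moved stays moved. The work goes in short steps, Python scripts to look and compute and a tool call to move; the robot and the scene stay as the last step left them, time stands still between calls to the robot, and variables do not carry over. Pictures are saved under pics/ and viewed, about 8 in all and at most 12, crops included, and the job is handed in when it is done.

Besides the shell and the picture viewer there is one more tool, called after "Call:" in YAML: its name, and indented under it one key for each argument. jog_arm: Moves the arm, as the interface text tells. Shifts and turns lie within -1 to 1; 1 stands for 15 cm of shift or 180 degrees of turn. Its arguments: {"type":"object","properties":{"slide":{"type":"array"},"yaw":{"type":"array"},"grip":{"type":"number"},"newtons":{"type":"number"}},"required":["slide","yaw"]}

```bash
ls; mkdir -p pics; python3 - <<'E'
from plant import *
import cv2
for n in ("top","side"):
    cv2.imwrite(f"pics/{n}0.png",camera(n)[:,:,::-1]); print(n,camera_info(n))
print(state())
E
```

```text
pics
top {'fovy': 44.80254597681947, 'cx': 320.067395212555, 'cy': 202.17303590935444, 'xyz': array([ 0.3355534 , -0.03337699,  1.50197405]), 'rotation': array([  5.55499537,   0.9274633 , -91.05270679])}
side {'fovy': 52.73485288067359, 'cx': 316.4741534764511, 'cy': 203.1285883045823, 'xyz': array([ 0.07194984, -0.87468422,  0.87711576]), 'rotation': array([ 49.98976521,   0.52445859, -26.82416111])}
{'time': 0.1, 'q': array([-77.53087003,  30.77403786,  -0.25544989,  88.16212992,
         0.14793279,  61.15210922,  -4.08052914]), 'dq': array([-0.02346478, -0.14946467,  0.00040644, -0.14580475, -0.03445004,
        0.01668602,  0.03131522]), 'joint_efforts': array([ 3.32536052e-03, -5.72080207e+01,  9.94501524e-01, -2.52229089e+01,
       -5.60768077e-02,  1.34899738e-02,  8.18379135e-05]), 'position': array([0.18186026, 0.62345916, 0.22173633]), 'tcp_rot': array([-9.00050247e+01,  8.78092958e-02,  7.37413933e+01]), 'contact_force': array([-0.42239694, -0.18942553, -0.02578695]), 'wrist_torque': array([ 0.01384264, -0.00220101, -0.03096716]), 'finger_gap': 1.0014354098425389}
```

View pics/top0.png

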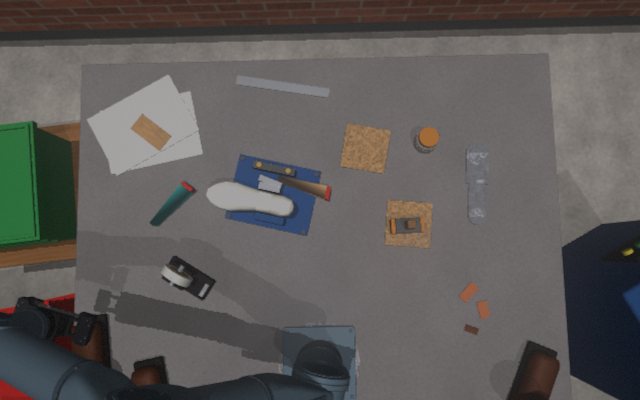

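View pics/side0.png

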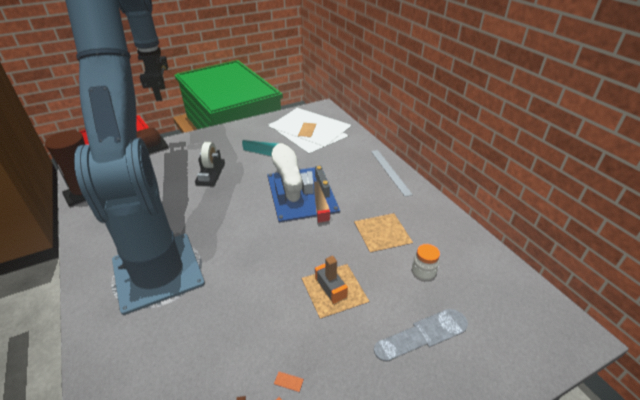

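The top view shows two mats, at (366,148) and at (409,224). The one at (409,224) is farther to the robot's right and carries the mallet, so it is the one meant. The beech wedge with the red head at (328,193) is the right one; the teal one at (172,204) is a decoy. The holder is at about (273,195). I'll confirm these in enlarged crops.

```bash
cat > h.py <<'E'
import numpy as np, cv2
from plant import *
from scipy.spatial.transform import Rotation as R
def K(n):
    i=camera_info(n); f=200/np.tan(np.radians(i['fovy']/2)); return i,f,R.from_euler('xyz',i['rotation'],degrees=True).as_matrix()
def ray(n,u,v,z):
    i,f,M=K(n); d=M@np.array([(u-i['cx'])/f,-(v-i['cy'])/f,-1]); o=np.array(i['xyz']); return o+d*(z-o[2])/d[2]
def proj(n,p):
    i,f,M=K(n); c=M.T@(np.array(p)-i['xyz']); return np.array([i['cx']-f*c[0]/c[2], i['cy']+f*c[1]/c[2]])
E
python3 - <<'E'
import cv2
t=cv2.imread('pics/top0.png')
a=cv2.resize(t[145:245,200:340],None,fx=5.7,fy=5.7,interpolation=cv2.INTER_CUBIC)
cv2.imwrite('pics/c1.png',a)
b=cv2.resize(t[190:260,375:445],None,fx=8,fy=8,interpolation=cv2.INTER_CUBIC)
cv2.imwrite('pics/c2.png',b)
E
```

```text
(no output)
```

View pics/c1.png

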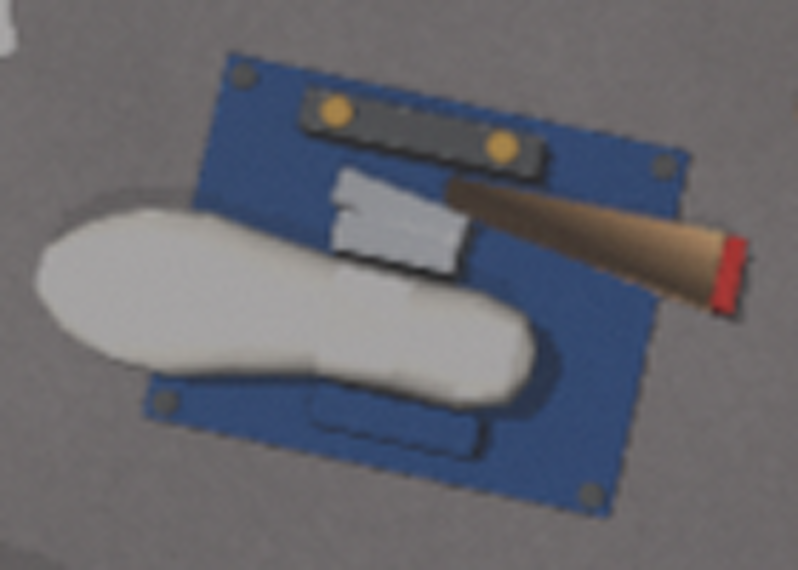

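View pics/c2.png

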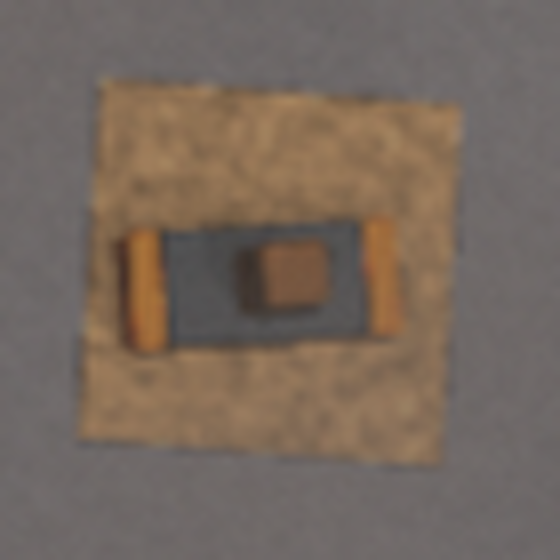

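The crops confirm both choices. The wooden wedge has its red head at crop px (730,275), and the plate corners are at (230,53), (690,150), (610,517), (145,417). The mallet stands on the right-hand mat with its handle top at (295,273). Next I'll solve for the poses.

```bash
cat > m.py <<'E'
from h import *
def c1(p): return (p[0]+.5)/5.7-.5+200,(p[1]+.5)/5.7-.5+145
def c2(p): return (p[0]+.5)/8-.5+375,(p[1]+.5)/8-.5+190
def fit(src,dst):
    src=np.array(src,float);dst=np.array(dst)[:,:2]; a=src-src.mean(0); b=dst-dst.mean(0)
    th=np.arctan2((a[:,0]*b[:,1]-a[:,1]*b[:,0]).sum(),(a*b).sum()); M=np.array([[np.cos(th),-np.sin(th)],[np.sin(th),np.cos(th)]])
    t=dst.mean(0)-M@src.mean(0); print('res mm',np.round(1e3*(dst-(src@M.T+t)),1).tolist()); return t,np.degrees(th),M
H=[ray('top',*c1(p),.012) for p in [(230,53),(690,150),(610,517),(145,417)]]
t,th,M=fit([[.125,.12],[.125,-.14],[-.08,-.14],[-.08,.12]],H); print('holder',t,th)
W=[ray('top',*c1(p),.052)[:2] for p in [(747,240),(735,318),(727,235),(712,308)]]
f=(W[0]+W[1])/2; print('face world',f,'size',np.linalg.norm(W[0]-W[1]),'holder frame',M.T@(f-t))
tip=[ray('top',*c1(p),.045)[:2] for p in [(450,180),(455,205)]]; tip=(tip[0]+tip[1])/2; print('tip',M.T@(tip-t), np.linalg.norm(tip-f))
d=tip-f; print('wedge axis deg (vs holder y)',np.degrees(np.arctan2(d[1],d[0]))-90)
mt,mth,_=fit([[.07,.07],[.07,-.07],[-.07,-.07],[-.07,.07]],[ray('top',*c2(p),.004) for p in [(103,78),(462,105),(440,463),(80,440)]]); print('mat',mt,mth)
a,ath,_=fit([[.022,.05],[.022,-.05],[-.022,-.05],[-.022,.05]],[ray('top',*c2(p),.048) for p in [(133,232),(390,216),(398,333),(138,350)]]); print('mallet',a,ath)
print('handle top',ray('top',*c2((295,273)),.116))
s=proj('side',[*t,0]); print('side checks: corners',[proj('side',[*(M@np.array(q)+t),.012]).round().tolist() for q in [(.125,.12),(.125,-.14),(-.08,-.14),(-.08,.12)]],'handletop',proj('side',[*a,.116]),'face',proj('side',[*f,.032]))
q=state(); Rm=R.from_euler('xyz',q['tcp_rot'],degrees=True).as_matrix(); print(Rm.round(2))
E
python3 m.py; python3 -c "import plant;print([x for x in dir(plant) if x[0]!='_'],getattr(plant,'nose_length',None))"
```

```text
res mm [[-0.6, -0.9], [-0.2, 1.1], [0.7, 1.0], [0.1, -1.1]]
holder [0.48888895 0.14827489] -13.206483746647484
face world [ 0.50255067 -0.04160998] size 0.04189689399234225 holder frame [ 0.05668171 -0.18174183]
tip [ 0.07073435 -0.0216664 ] 0.160691066697533
wedge axis deg (vs holder y) -18.223484155211366
res mm [[-0.4, -1.0], [-0.6, 0.4], [1.4, 1.3], [-0.4, -0.8]]
mat [ 0.41057953 -0.28280852] -5.360522067003094
res mm [[-0.1, -2.4], [0.0, 1.5], [0.2, 2.0], [-0.2, -1.0]]
mallet [ 0.40394738 -0.27293447] 2.3176174354835495
handle top [ 0.4039838  -0.27261294  0.116     ]
side checks: corners [[320.0, 166.0], [339.0, 210.0], [277.0, 221.0], [265.0, 174.0]] handletop [329.07124777 259.24215407] face [321.61500442 217.30233362]
[[ 0.28 -0.   -0.96]
 [ 0.96 -0.    0.28]
 [-0.   -1.   -0.  ]]
['IKError', 'camera', 'camera_info', 'hand_in', 'nose_length', 'state'] 0.022
```

Call:
jog_arm:
  slide:
    - [0.193,-0.196,0]
    - [0.193,-0.196,0]
    - [0.193,-0.196,0]
    - [0.193,-0.196,0]
    - [0.193,-0.196,0]
    - [0.193,-0.196,0]
    - [0.193,-0.196,0]
    - [0.193,-0.196,0]
    - [0.193,-0.196,0]
    - [0.193,-0.196,0]
    - [0.193,-0.196,0]
  yaw: [0.0094,0.0094,0.0094,0.0094,0.0094,0.0094,0.0094,0.0094,0.0094,0.0094,0.0094]
  grip: 1
  newtons: 60

```text
time: 1.2
position: [0.5012, 0.2991, 0.2222]
tcp_rot: [-90.0, 0.0, 92.4]
contact_force: [0.2, 0.7, -0.4]
finger_gap: 1.001
```

Call:
jog_arm:
  slide:
    - [-0.052,-0.31,0]
    - [-0.052,-0.31,0]
    - [-0.052,-0.31,0]
    - [-0.052,-0.31,0]
    - [-0.052,-0.31,0]
    - [-0.052,-0.31,0]
    - [-0.052,-0.31,0]
    - [-0.052,-0.31,0]
    - [-0.052,-0.31,0]
    - [-0.052,-0.31,0]
    - [-0.052,-0.31,0]
    - [0,0,0]
  yaw: [0,0,0,0,0,0,0,0,0,0,0,0]

```text
time: 2.4
position: [0.4125, -0.2172, 0.2227]
tcp_rot: [-90.0, 0.2, 91.8]
contact_force: [0.3, 0.5, 0.0]
finger_gap: 0.999
```

Call:
jog_arm:
  slide:
    - [-0.028,-0.185,0]
    - [-0.028,-0.185,0]
    - [0,0,0]
    - [0,0,-0.19]
    - [0,0,-0.19]
    - [0,0,-0.19]
    - [0,0,-0.19]
    - [0,0,-0.14]
    - [0,0,-0.07]
    - [0,0,0]
  yaw: [0,0,0,0,0,0,0,0,0,0]

```text
time: 3.4
position: [0.4057, -0.2651, 0.076]
tcp_rot: [-89.9, -0.1, 92.4]
contact_force: [0.2, 0.2, 0.2]
finger_gap: 0.999
```

```bash
python3 - <<'E'
from h import *
s=camera('side'); cv2.imwrite('pics/s1.png',cv2.resize(s[200:320,260:420],None,fx=5,fy=5,interpolation=cv2.INTER_CUBIC)[:,:,::-1])
E
```

```text
(no output)
```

View pics/s1.png

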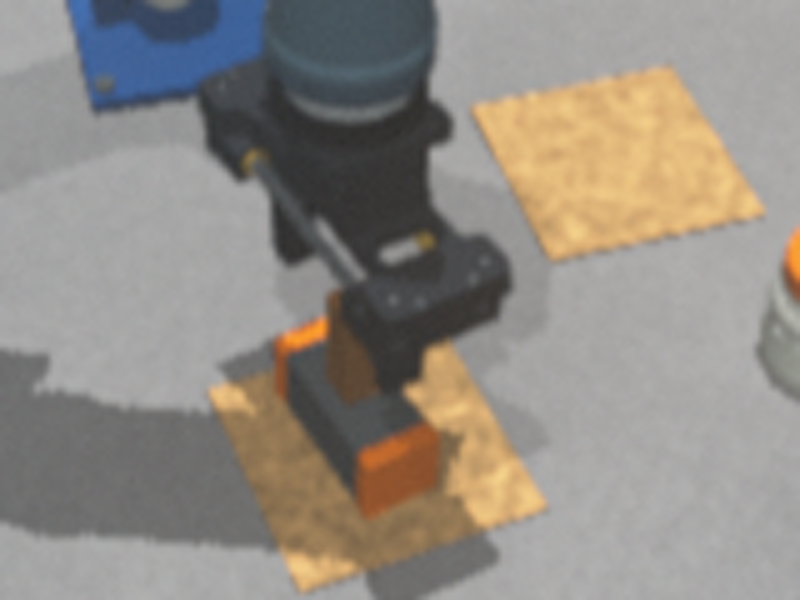

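The handle stands between the fingers at crop (355,340). I'll centre on it and close.

Call:
jog_arm:
  slide:
    - [-0.011,-0.05,0.005]
    - [0,0,0]
  yaw: [0,0]

```text
time: 3.65
position: [0.4051, -0.2756, 0.079]
tcp_rot: [-90.1, 0.1, 92.3]
contact_force: [-0.2, -0.3, -0.0]
finger_gap: 0.997
```

Call:
jog_arm:
  slide:
    - [0,0,0]
    - [0,0,0]
    - [0,0,0]
    - [0,0,0]
    - [0,0,0]
    - [0,0,0]
    - [0,0,0]
  yaw: [0,0,0,0,0,0,0]
  grip: 0
  newtons: 60

```text
time: 4.35
position: [0.4046, -0.2739, 0.0777]
tcp_rot: [-90.0, -0.0, 92.4]
contact_force: [-0.9, 0.5, 0.9]
finger_gap: 0.389
```

Call:
jog_arm:
  slide:
    - [0,0,0]
    - [0,0,0]
    - [0,0,0]
    - [0,0,0]
  yaw: [0,0,0,0]

```text
time: 4.75
position: [0.4045, -0.274, 0.0777]
tcp_rot: [-90.0, 0.0, 92.3]
contact_force: [-0.0, -1.4, -1.9]
finger_gap: 0.265
```

Call:
jog_arm:
  slide:
    - [0,0,0.05]
    - [0,0,0.12]
    - [0,0,0.12]
    - [0.055,0.11,0]
    - [0.11,0.219,0]
    - [0.11,0.219,0]
    - [0.11,0.219,0]
    - [0.11,0.219,0]
    - [0.055,0.11,0]
    - [0,0,0]
  yaw: [0,0,0,-0.0173,-0.0173,-0.0173,-0.0173,-0.0174,0,0]

```text
time: 5.75
position: [0.4883, -0.106, 0.1215]
tcp_rot: [-90.0, -0.1, 77.1]
contact_force: [-0.7, 0.2, -2.0]
finger_gap: 0.266
```

```bash
python3 - <<'E'
from h import *
s=state(); print(s['finger_gap'],s['contact_force'],s['position'],s['tcp_rot'])
s=camera('side'); a=cv2.resize(s[130:250,240:400],None,fx=5,fy=5,interpolation=cv2.INTER_CUBIC)[:,:,::-1]
cv2.imwrite('pics/s2.png',a)
E
```

```text
0.2663035705248643 [-0.66021927  0.1782005  -2.02865364] [ 0.4883291  -0.10602109  0.1214646 ] [-9.00085509e+01 -8.37319834e-02  7.70952165e+01]
```

View pics/s2.png

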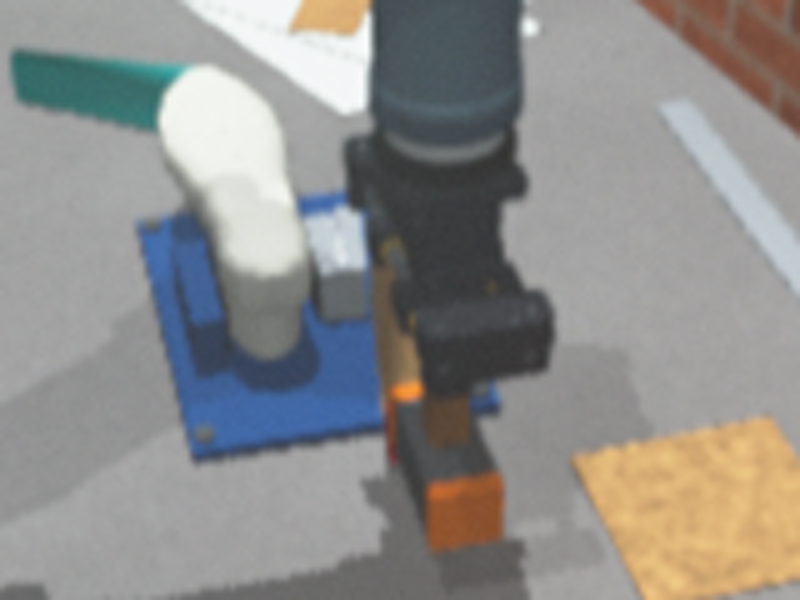

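Call:
jog_arm:
  slide:
    - [0,0,-0.06]
    - [0,0,-0.06]
    - [0,0,-0.065]
    - [0,0,0]
  yaw: [0,0,-0.0015,0]

```text
time: 6.2
position: [0.4854, -0.11, 0.0918]
tcp_rot: [-89.8, 0.0, 76.4]
contact_force: [-0.1, 0.9, -1.6]
finger_gap: 0.267
```

Call:
jog_arm:
  slide:
    - [0.0061,0.026,0]
    - [0.0061,0.026,0]
    - [0.0061,0.026,0]
    - [0.0061,0.026,0]
    - [0.0061,0.026,0]
    - [0.0061,0.026,0]
    - [0.0061,0.026,0]
    - [0.0061,0.026,0]
    - [0.0061,0.026,0]
    - [0.0061,0.026,0]
    - [0.0061,0.026,0]
  yaw: [0,0,0,0,0,0,0,0,0,0,0]

```text
time: 7.3
position: [0.4972, -0.0663, 0.0935]
tcp_rot: [-90.0, 0.0, 76.5]
contact_force: [-1.1, -2.4, -1.9]
finger_gap: 0.269
```

Call:
jog_arm:
  slide:
    - [-0.0091,-0.039,0]
    - [-0.0091,-0.039,0]
    - [-0.0091,-0.039,0]
    - [0,0,0]
  yaw: [0,0,0,0]

```text
time: 7.7
position: [0.4926, -0.0856, 0.0935]
tcp_rot: [-90.0, 0.0, 76.4]
contact_force: [0.1, 0.6, -2.5]
finger_gap: 0.266
```

Call:
jog_arm:
  slide:
    - [0.0061,0.026,0]
    - [0.0061,0.026,0]
    - [0.0061,0.026,0]
    - [0.0061,0.026,0]
    - [0.0061,0.026,0]
    - [0.0061,0.026,0]
    - [0.0061,0.026,0]
    - [0.0061,0.026,0]
    - [0.0061,0.026,0]
  yaw: [0,0,0,0,0,0,0,0,0]

```text
time: 8.6
position: [0.5014, -0.0489, 0.0935]
tcp_rot: [-90.0, 0.0, 76.5]
contact_force: [0.1, -1.7, -2.8]
finger_gap: 0.264
```

Call:
jog_arm:
  slide:
    - [0.0046,0.0195,0]
    - [0.0046,0.0195,0]
    - [0.0046,0.0195,0]
    - [0.0046,0.0195,0]
  yaw: [0,0,0,0]

```text
time: 9.0
position: [0.5042, -0.0376, 0.0936]
tcp_rot: [-90.0, 0.0, 76.5]
contact_force: [-1.1, -4.7, -1.8]
finger_gap: 0.266
```

Call:
jog_arm:
  slide:
    - [-0.0091,-0.039,0]
    - [-0.0091,-0.039,0]
    - [-0.0091,-0.039,0]
    - [0,0,0]
  yaw: [0,0,0,0]

```text
time: 9.4
position: [0.4996, -0.0562, 0.0936]
tcp_rot: [-90.0, 0.0, 76.4]
contact_force: [0.0, 0.2, -3.5]
finger_gap: 0.264
```

Call:
jog_arm:
  slide:
    - [0.0061,0.026,0]
    - [0.0061,0.026,0]
    - [0.0061,0.026,0]
    - [0.0046,0.0195,0]
    - [0.0046,0.0195,0]
    - [0.0046,0.0195,0]
    - [0.0046,0.0195,0]
  yaw: [0,0,0,0,0,0,0]

```text
time: 10.1
position: [0.5058, -0.0327, 0.0936]
tcp_rot: [-90.1, 0.1, 76.4]
contact_force: [0.4, -6.1, -1.3]
finger_gap: 0.265
```

Call:
jog_arm:
  slide:
    - [0.003,0.013,0]
    - [0.003,0.013,0]
    - [0.003,0.013,0]
  yaw: [0,0,0]

```text
time: 10.4
position: [0.5074, -0.0274, 0.0937]
tcp_rot: [-90.1, 0.1, 76.4]
contact_force: [0.6, -7.4, -2.2]
finger_gap: 0.267
```

Call:
jog_arm:
  slide:
    - [0.003,0.013,0]
    - [0.003,0.013,0]
  yaw: [0,0]

```text
time: 10.6
position: [0.5086, -0.0241, 0.0938]
tcp_rot: [-90.2, 0.1, 76.4]
contact_force: [2.1, -8.2, -2.1]
finger_gap: 0.266
```

Call:
jog_arm:
  slide:
    - [-0.0091,-0.039,0]
    - [-0.0091,-0.039,0]
    - [-0.0091,-0.039,0]
    - [0,0,0]
  yaw: [0,0,0,0]

```text
time: 11.0
position: [0.5031, -0.0401, 0.0935]
tcp_rot: [-90.0, 0.0, 76.4]
contact_force: [0.7, 0.3, -2.0]
finger_gap: 0.265
```

Call:
jog_arm:
  slide:
    - [0.0061,0.026,0]
    - [0.0061,0.026,0]
    - [0.0061,0.026,0]
    - [0.0046,0.0195,0]
    - [0.003,0.013,0]
    - [0.003,0.013,0]
  yaw: [0,0,0,0,0,0]

```text
time: 11.6
position: [0.508, -0.0211, 0.0935]
tcp_rot: [-90.0, 0.0, 76.5]
contact_force: [-0.9, -2.9, -1.6]
finger_gap: 0.266
```

Call:
jog_arm:
  slide:
    - [0.003,0.013,0]
    - [0.003,0.013,0]
  yaw: [0,0]

```text
time: 11.8
position: [0.509, -0.0183, 0.0936]
tcp_rot: [-90.0, 0.1, 76.4]
contact_force: [-0.1, -5.8, 0.9]
finger_gap: 0.267
```

Call:
jog_arm:
  slide:
    - [0.003,0.013,0]
    - [0.003,0.013,0]
  yaw: [0,0]

```text
time: 12.0
position: [0.5099, -0.0153, 0.0938]
tcp_rot: [-90.1, 0.1, 76.4]
contact_force: [-0.9, -8.2, 2.2]
finger_gap: 0.265
```

Call:
jog_arm:
  slide:
    - [0.003,0.013,0]
  yaw: [0]

```text
time: 12.1
position: [0.5102, -0.014, 0.0938]
tcp_rot: [-90.1, 0.2, 76.4]
contact_force: [-1.9, -10.2, 2.8]
finger_gap: 0.27
```

Call:
jog_arm:
  slide:
    - [0.003,0.013,0]
  yaw: [0]

```text
time: 12.2
position: [0.5105, -0.0128, 0.0939]
tcp_rot: [-90.1, 0.2, 76.3]
contact_force: [-2.8, -11.8, 4.7]
finger_gap: 0.266
```

```bash
python3 - <<'E'
from h import *
s=state(); print(s['wrist_torque'],s['contact_force'])
a=camera('side'); b=camera('top')
A=cv2.resize(a[140:240,260:360],(600,600),interpolation=cv2.INTER_CUBIC)[:,:,::-1]
cv2.imwrite('pics/s3.png',A)
E
```

```text
[-3.06128766  0.57680233 -0.08589695] [ -2.83672355 -11.84693915   4.69161333]
```

View pics/s3.png

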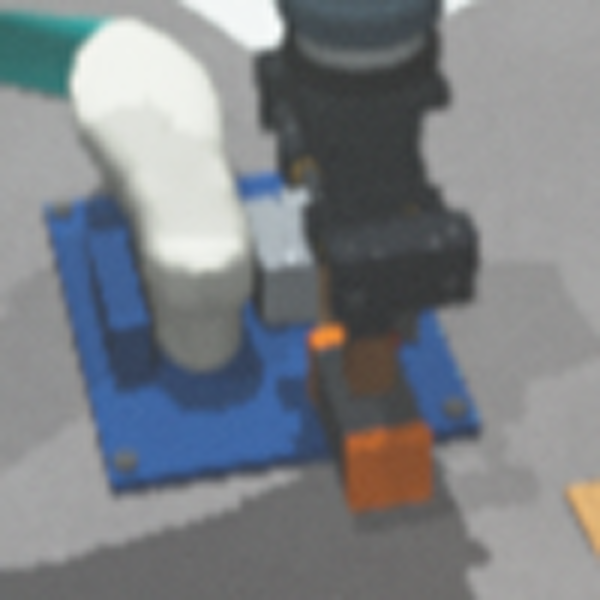

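Call:
jog_arm:
  slide:
    - [-0.0091,-0.039,0]
    - [-0.0091,-0.039,0.01]
    - [-0.0091,-0.039,0.01]
    - [0,0,0]
  yaw: [0,0,0,0]

```text
time: 12.7
position: [0.5065, -0.0273, 0.0967]
tcp_rot: [-90.0, -0.0, 76.4]
contact_force: [-1.2, -0.2, -3.1]
finger_gap: 0.266
```

```bash
python3 - <<'E'
from h import *
a=camera('side'); b=camera('top')
A=cv2.resize(a[150:230,280:360],(600,600),interpolation=cv2.INTER_CUBIC)[:,:,::-1]
cv2.imwrite('pics/s4.png',A)
E
```

```text
(no output)
```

View pics/s4.png

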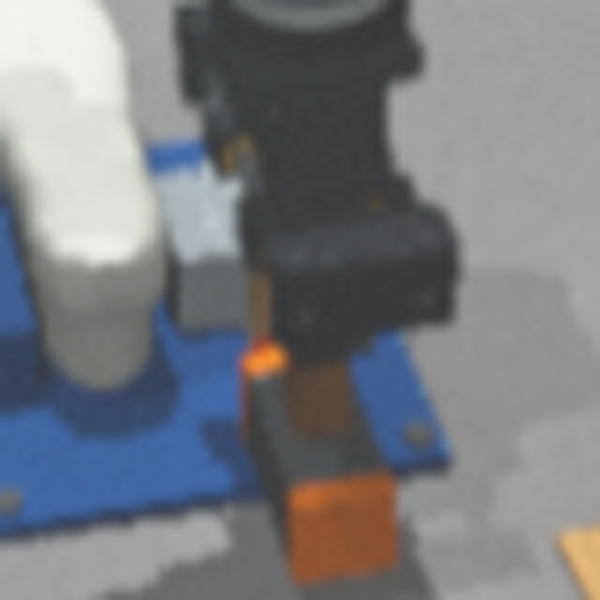

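The mallet is held upright and the wedge is ahead of it, with its red head edge at crop (245,400). I raised the mallet 3 mm for clearance. Next is tap 5.

Call:
jog_arm:
  slide:
    - [0.0061,0.026,0]
    - [0.0061,0.026,0]
    - [0.003,0.013,0]
    - [0.003,0.013,0]
    - [0.003,0.013,0]
    - [0.003,0.013,0]
  yaw: [0,0,0,0,0,0]

```text
time: 13.4
position: [0.5098, -0.0126, 0.0966]
tcp_rot: [-90.0, 0.1, 76.5]
contact_force: [-2.6, -7.7, 3.7]
finger_gap: 0.266
```

Call:
jog_arm:
  slide:
    - [0.003,0.013,0]
  yaw: [0]

```text
time: 13.5
position: [0.5099, -0.0124, 0.0967]
tcp_rot: [-90.0, 0.2, 76.4]
contact_force: [-4.5, -12.4, 6.0]
finger_gap: 0.265
```

Call:
jog_arm:
  slide:
    - [0.003,0.013,0]
  yaw: [0]

```text
time: 13.6
position: [0.51, -0.0121, 0.0968]
tcp_rot: [-90.0, 0.3, 76.3]
contact_force: [-5.9, -15.4, 9.0]
finger_gap: 0.27
```

Call:
jog_arm:
  slide:
    - [0.003,0.013,0]
  yaw: [0]

```text
time: 13.7
position: [0.5101, -0.0115, 0.0969]
tcp_rot: [-90.0, 0.4, 76.3]
contact_force: [-6.5, -17.6, 9.8]
finger_gap: 0.266
```

Call:
jog_arm:
  slide:
    - [0.003,0.013,0.006]
  yaw: [0]

```text
time: 13.8
position: [0.5105, -0.0086, 0.0973]
tcp_rot: [-90.0, 0.3, 76.3]
contact_force: [-1.9, -11.0, -2.2]
finger_gap: 0.269
```

Call:
jog_arm:
  slide:
    - [0.003,0.013,0.006]
  yaw: [0]

```text
time: 13.9
position: [0.5111, -0.0062, 0.098]
tcp_rot: [-90.0, 0.3, 76.3]
contact_force: [-1.1, -12.4, -1.8]
finger_gap: 0.262
```

Call:
jog_arm:
  slide:
    - [0.003,0.013,0.006]
  yaw: [0]

```text
time: 14.0
position: [0.5114, -0.0046, 0.0988]
tcp_rot: [-89.9, 0.4, 76.3]
contact_force: [-1.6, -12.6, -2.8]
finger_gap: 0.271
```

Call:
jog_arm:
  slide:
    - [0.003,0.013,0]
  yaw: [0]

```text
time: 14.1
position: [0.5118, -0.0029, 0.0988]
tcp_rot: [-89.9, 0.4, 76.3]
contact_force: [-2.4, -14.7, -1.4]
finger_gap: 0.265
```

Call:
jog_arm:
  slide:
    - [0.003,0.013,0]
  yaw: [0]

```text
time: 14.2
position: [0.512, -0.0023, 0.0988]
tcp_rot: [-89.9, 0.5, 76.2]
contact_force: [-4.6, -19.4, 0.3]
finger_gap: 0.264
```

Call:
jog_arm:
  slide:
    - [0.003,0.013,0]
  yaw: [0]

```text
time: 14.3
position: [0.512, -0.0018, 0.0988]
tcp_rot: [-89.9, 0.6, 76.2]
contact_force: [-4.1, -21.7, 2.6]
finger_gap: 0.269
```

Call:
jog_arm:
  slide:
    - [-0.0091,-0.039,0]
    - [-0.0091,-0.039,0]
    - [-0.0091,-0.039,0]
    - [-0.003,-0.013,0]
    - [0,0,0]
  yaw: [0,0,0,0,0]

```text
time: 14.8
position: [0.5098, -0.0129, 0.0993]
tcp_rot: [-90.0, -0.0, 76.5]
contact_force: [0.9, -1.1, -2.2]
finger_gap: 0.265
```

```bash
python3 - <<'E'
from h import *
a=camera('side'); b=camera('top')
A=cv2.resize(a[150:230,280:360],(600,600),interpolation=cv2.INTER_CUBIC)[:,:,::-1]
cv2.imwrite('pics/s5.png',A)
E
```

```text
(no output)
```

View pics/s5.png

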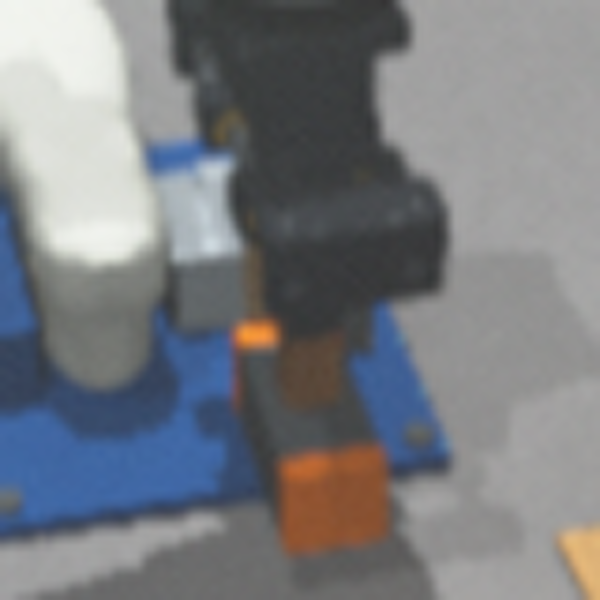

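Call:
jog_arm:
  slide:
    - [-0.0091,-0.039,-0.01]
    - [0,0,-0.01]
    - [0.0061,0.026,0]
    - [0.0061,0.026,0]
    - [0.003,0.013,0]
    - [0.003,0.013,0]
    - [0.003,0.013,0]
  yaw: [0,0,0,0,0,0,0]

```text
time: 15.6
position: [0.5116, -0.0048, 0.0962]
tcp_rot: [-90.0, -0.0, 76.5]
contact_force: [-0.2, -0.1, -2.0]
finger_gap: 0.267
```

Call:
jog_arm:
  slide:
    - [0.003,0.013,0]
    - [0.003,0.013,0]
  yaw: [0,0]

```text
time: 15.8
position: [0.512, -0.0033, 0.0963]
tcp_rot: [-90.0, 0.1, 76.4]
contact_force: [-3.3, -9.4, 2.7]
finger_gap: 0.266
```

Call:
jog_arm:
  slide:
    - [0.003,0.013,0]
  yaw: [0]

```text
time: 15.9
position: [0.512, -0.003, 0.0964]
tcp_rot: [-90.0, 0.2, 76.4]
contact_force: [-4.2, -12.8, 5.1]
finger_gap: 0.265
```

Call:
jog_arm:
  slide:
    - [0.003,0.013,0]
  yaw: [0]

```text
time: 16.0
position: [0.512, -0.0027, 0.0964]
tcp_rot: [-90.0, 0.3, 76.3]
contact_force: [-5.2, -16.2, 5.0]
finger_gap: 0.271
```

Call:
jog_arm:
  slide:
    - [0.003,0.013,0.005]
  yaw: [0]

```text
time: 16.1
position: [0.5119, -0.0021, 0.0967]
tcp_rot: [-89.9, 0.4, 76.3]
contact_force: [-4.3, -18.5, -1.2]
finger_gap: 0.268
```

Call:
jog_arm:
  slide:
    - [0.003,0.013,0.005]
  yaw: [0]

```text
time: 16.2
position: [0.5119, -0.0015, 0.0972]
tcp_rot: [-89.9, 0.5, 76.2]
contact_force: [-3.3, -19.4, -0.5]
finger_gap: 0.266
```

Call:
jog_arm:
  slide:
    - [0.0015,0.0065,0]
  yaw: [0]

```text
time: 16.3
position: [0.512, -0.0014, 0.0972]
tcp_rot: [-89.9, 0.6, 76.2]
contact_force: [-4.4, -23.4, 1.6]
finger_gap: 0.272
```

Call:
jog_arm:
  slide:
    - [0,0,0]
    - [0,0,0]
  yaw: [0,0]

```text
time: 16.5
position: [0.5119, -0.0015, 0.0972]
tcp_rot: [-89.9, 0.6, 76.1]
contact_force: [-4.8, -21.2, 0.7]
finger_gap: 0.267
```

Call:
jog_arm:
  slide:
    - [-0.0091,-0.039,0]
    - [-0.0091,-0.039,0]
    - [-0.0091,-0.039,0]
    - [-0.0091,-0.039,-0.01]
    - [-0.0091,-0.039,0]
    - [0,0,0]
  yaw: [0,0,0,0,0,0]

```text
time: 17.1
position: [0.5074, -0.0226, 0.0962]
tcp_rot: [-90.0, 0.0, 76.4]
contact_force: [0.0, -0.3, -2.2]
finger_gap: 0.266
```

Call:
jog_arm:
  slide:
    - [0.0061,0.026,0]
    - [0.0061,0.026,0]
    - [0.0061,0.026,0]
    - [0.003,0.013,0]
    - [0.003,0.013,0]
    - [0.003,0.013,0]
    - [0.003,0.013,0]
  yaw: [0,0,0,0,0,0,0]

```text
time: 17.8
position: [0.5119, -0.0032, 0.0963]
tcp_rot: [-90.0, 0.1, 76.5]
contact_force: [-2.7, -5.9, 1.2]
finger_gap: 0.272
```

Call:
jog_arm:
  slide:
    - [0.003,0.013,0.003]
    - [0.003,0.013,0.003]
  yaw: [0,0]

```text
time: 18.0
position: [0.5119, -0.0024, 0.0969]
tcp_rot: [-90.0, 0.3, 76.4]
contact_force: [-2.0, -12.8, -3.1]
finger_gap: 0.267
```

Call:
jog_arm:
  slide:
    - [0.003,0.013,0.003]
    - [0.003,0.013,0.003]
  yaw: [0,0]

```text
time: 18.2
position: [0.5119, -0.0015, 0.0974]
tcp_rot: [-89.9, 0.5, 76.2]
contact_force: [-4.2, -18.9, -2.6]
finger_gap: 0.264
```

Call:
jog_arm:
  slide:
    - [0.003,0.013,0.002]
    - [0.003,0.013,0.002]
  yaw: [0,0]

```text
time: 18.4
position: [0.512, -0.0006, 0.098]
tcp_rot: [-89.9, 0.7, 76.1]
contact_force: [-5.9, -25.9, 2.8]
finger_gap: 0.266
```

Call:
jog_arm:
  slide:
    - [0.0015,0.0065,0]
  yaw: [0]

```text
time: 18.5
position: [0.5121, -0.0003, 0.0981]
tcp_rot: [-89.9, 0.7, 76.1]
contact_force: [-6.9, -26.2, 4.2]
finger_gap: 0.271
```

Call:
jog_arm:
  slide:
    - [-0.0091,-0.039,0]
    - [-0.0091,-0.039,0]
    - [-0.0091,-0.039,0]
    - [-0.0091,-0.039,0]
    - [-0.018,-0.078,0.05]
    - [-0.036,-0.156,0.1]
    - [-0.036,-0.156,0.1]
    - [-0.036,-0.156,0]
    - [-0.036,-0.156,0]
    - [0,0,0]
  yaw: [0,0,0,0,0,0,0,0,0,0]

```text
time: 19.5
position: [0.4844, -0.1225, 0.1371]
tcp_rot: [-90.1, 0.1, 76.2]
contact_force: [-0.8, 0.6, -2.7]
finger_gap: 0.267
```

```bash
python3 - <<'E'
from h import *
b=camera('top')
cv2.imwrite('pics/t6.png',cv2.resize(b[145:245,220:340],None,fx=6,fy=6,interpolation=cv2.INTER_CUBIC)[:,:,::-1])
E
```

```text
(no output)
```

View pics/t6.png

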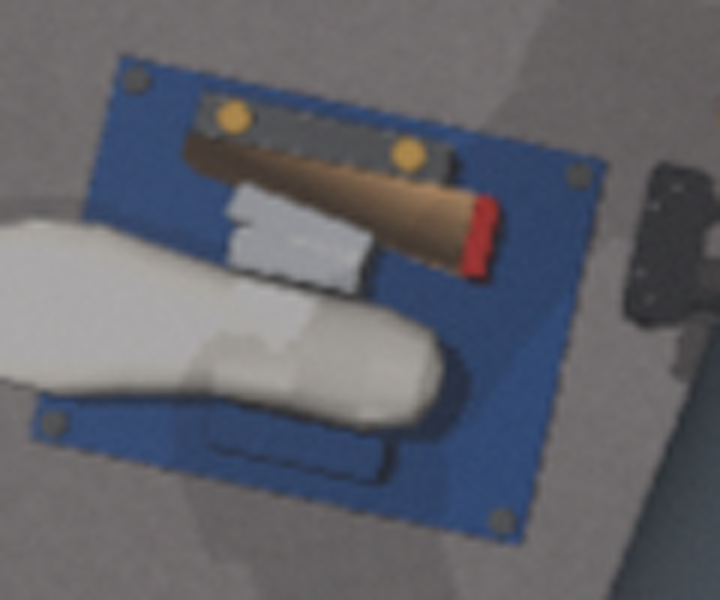

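The top view shows the wedge lying along the backstop with the jaw against the last, and its red head's struck edge at crop (500,197)–(487,280). I'll check that numerically, then do one more confirming tap.

```bash
python3 - <<'E'
from m import *
c=lambda p:((p[0]+.5)/6-.5+220,(p[1]+.5)/6-.5+145)
f=(ray('top',*c((500,197)),.052)+ray('top',*c((487,280)),.052))[:2]/2
s=state(); print('FACE',M.T@(f-t),'TCP in holder',M.T@(s['position'][:2]-t), 'tap end TCP',M.T@(np.array([.5121,-.0003])-t))
E
```

```text
res mm [[-0.6, -0.9], [-0.2, 1.1], [0.7, 1.0], [0.1, -1.1]]
holder [0.48888895 0.14827489] -13.206483746647484
face world [ 0.50255067 -0.04160998] size 0.04189689399234225 holder frame [ 0.05668171 -0.18174183]
tip [ 0.07073435 -0.0216664 ] 0.160691066697533
wedge axis deg (vs holder y) -18.223484155211366
res mm [[-0.4, -1.0], [-0.6, 0.4], [1.4, 1.3], [-0.4, -0.8]]
mat [ 0.41057953 -0.28280852] -5.360522067003094
res mm [[-0.1, -2.4], [0.0, 1.5], [0.2, 2.0], [-0.2, -1.0]]
mallet [ 0.40394738 -0.27293447] 2.3176174354835495
handle top [ 0.4039838  -0.27261294  0.116     ]
side checks: corners [[320.0, 166.0], [339.0, 210.0], [277.0, 221.0], [265.0, 174.0]] handletop [329.07124777 259.24215407] face [321.61500442 217.30233362]
[[ 0.24  0.   -0.97]
 [ 0.97 -0.    0.24]
 [-0.   -1.   -0.  ]]
FACE [ 0.06653021 -0.0940793 ] TCP in holder [ 0.05751182 -0.26234717] tap end TCP [ 0.05654077 -0.13934271]
```

Call:
jog_arm:
  slide:
    - [0.044,0.122,0]
    - [0.044,0.122,0]
    - [0.044,0.122,0]
    - [0.044,0.122,0]
    - [0.044,0.122,0]
    - [0,0,-0.09]
    - [0,0,-0.09]
    - [0,0,-0.09]
    - [0,0,0]
  yaw: [0,0,0,0,0,0.001,0.001,0,0]

```text
time: 20.45
position: [0.516, -0.0278, 0.0933]
tcp_rot: [-89.7, 0.1, 76.8]
contact_force: [-0.4, -0.2, -2.3]
finger_gap: 0.269
```

Call:
jog_arm:
  slide:
    - [0.0061,0.026,0]
    - [0.0061,0.026,0]
    - [0.0061,0.026,0]
    - [0.0061,0.026,0]
    - [0.003,0.013,0]
    - [0.003,0.013,0]
  yaw: [0,0,0,0,0,0]

```text
time: 21.05
position: [0.523, -0.007, 0.0958]
tcp_rot: [-90.0, -0.0, 76.9]
contact_force: [0.2, -0.5, -2.5]
finger_gap: 0.267
```

Call:
jog_arm:
  slide:
    - [0.002,0.013,0]
    - [0.002,0.013,0]
    - [0.003,0.013,0.002]
    - [0.003,0.013,0.002]
  yaw: [0,0,0,0]

```text
time: 21.45
position: [0.5233, -0.0046, 0.0963]
tcp_rot: [-90.0, 0.3, 76.7]
contact_force: [-3.7, -14.3, 3.3]
finger_gap: 0.264
```

Call:
jog_arm:
  slide:
    - [0.003,0.013,0.002]
    - [0.003,0.013,0.002]
  yaw: [0,0]

```text
time: 21.65
position: [0.5234, -0.0039, 0.0967]
tcp_rot: [-90.0, 0.5, 76.6]
contact_force: [-5.1, -22.4, 3.5]
finger_gap: 0.268
```

Call:
jog_arm:
  slide:
    - [0.003,0.013,0.002]
    - [0.003,0.013,0.002]
  yaw: [0,0]

```text
time: 21.85
position: [0.5235, -0.003, 0.0972]
tcp_rot: [-89.9, 0.7, 76.4]
contact_force: [-6.8, -28.3, 5.2]
finger_gap: 0.267
```

Call:
jog_arm:
  slide:
    - [-0.018,-0.078,0]
    - [-0.018,-0.078,0]
    - [-0.018,-0.078,0]
    - [-0.018,-0.078,0]
    - [-0.018,-0.078,0.1]
    - [-0.018,-0.078,0.15]
    - [0,0,0]
  yaw: [0,0,0,0,0,0,0]

```text
time: 22.55
position: [0.5118, -0.0644, 0.1381]
tcp_rot: [-90.3, -0.0, 76.7]
contact_force: [0.3, -1.1, -2.7]
finger_gap: 0.268
```

Call:
jog_arm:
  slide:
    - [-0.05,-0.11,0]
    - [-0.1,-0.218,0]
    - [-0.1,-0.218,0]
    - [-0.1,-0.218,0]
    - [-0.1,-0.218,0]
    - [-0.1,-0.218,0]
    - [-0.05,-0.11,0]
    - [0,0,0]
    - [0,0,0]
  yaw: [0.012,0.012,0.012,0.012,0.012,0,0,0,0]

```text
time: 23.45
position: [0.4203, -0.2577, 0.1348]
tcp_rot: [-90.0, -0.0, 87.7]
contact_force: [-0.4, -0.1, -1.8]
finger_gap: 0.268
```

Call:
jog_arm:
  slide:
    - [-0.033,-0.078,0]
    - [-0.032,-0.077,0]
    - [0,0,-0.08]
    - [0,0,-0.12]
    - [0,0,-0.08]
    - [0,0,-0.04]
    - [0,0,0]
    - [0,0,0]
  yaw: [0,0,0,0,0,0,0,0]

```text
time: 24.25
position: [0.4104, -0.2818, 0.0871]
tcp_rot: [-90.0, 0.0, 87.7]
contact_force: [-0.8, -0.9, -1.5]
finger_gap: 0.269
```

Call:
jog_arm:
  slide:
    - [0,0,-0.01]
    - [0,0,-0.01]
    - [0,0,0]
  yaw: [0,0,0]

```text
time: 24.55
position: [0.4103, -0.2816, 0.084]
tcp_rot: [-90.0, 0.0, 87.7]
contact_force: [-0.3, -0.3, -1.8]
finger_gap: 0.269
```

Call:
jog_arm:
  slide:
    - [0,0,-0.01]
    - [0,0,-0.01]
    - [0,0,0]
  yaw: [0,0,0]

```text
time: 24.85
position: [0.4101, -0.2815, 0.0807]
tcp_rot: [-90.0, -0.0, 87.7]
contact_force: [-1.2, -0.2, -3.1]
finger_gap: 0.267
```

Call:
jog_arm:
  slide:
    - [0,0,-0.008]
    - [0,0,0]
  yaw: [0,0]

```text
time: 25.05
position: [0.4102, -0.2816, 0.0796]
tcp_rot: [-90.0, -0.0, 87.7]
contact_force: [0.1, 0.6, -3.1]
finger_gap: 0.269
```

Call:
jog_arm:
  slide:
    - [0,0,-0.008]
    - [0,0,0]
  yaw: [0,0]

```text
time: 25.25
position: [0.4102, -0.2816, 0.0784]
tcp_rot: [-90.0, -0.0, 87.7]
contact_force: [0.4, -0.4, -2.6]
finger_gap: 0.267
```

Call:
jog_arm:
  slide:
    - [0,0,-0.007]
    - [0,0,0]
  yaw: [0,0]

```text
time: 25.45
position: [0.4104, -0.2821, 0.0781]
tcp_rot: [-90.0, 0.0, 87.6]
contact_force: [-1.1, 0.3, 5.4]
finger_gap: 0.27
```

Call:
jog_arm:
  slide:
    - [0,0,-0.007]
    - [0,0,0]
  yaw: [0,0]

```text
time: 25.65
position: [0.4106, -0.2827, 0.0778]
tcp_rot: [-90.1, 0.0, 87.6]
contact_force: [-3.4, -1.4, 14.4]
finger_gap: 0.265
```

Contact came at z = 0.078, as expected. I'll ease the pressure off, open the gripper and lift straight up.

Call:
jog_arm:
  slide:
    - [0,0,0.005]
    - [0,0,0]
    - [0,0,0]
    - [0,0,0]
    - [0,0,0]
    - [0,0,0]
    - [0,0,0]
    - [0,0,0]
    - [0,0,0]
    - [0,0,0]
  yaw: [0,0,0,0,0,0,0,0,0,0]
  grip: 1

```text
time: 26.65
position: [0.4102, -0.2817, 0.0772]
tcp_rot: [-90.0, 0.0, 87.7]
contact_force: [0.8, -0.3, -0.0]
finger_gap: 0.998
```

Call:
jog_arm:
  slide:
    - [0,0,0.05]
    - [0,0,0.1]
    - [0,0,0.15]
    - [0,0,0.2]
    - [0,0,0.2]
    - [0,0,0.2]
    - [-0.05,0.2,0.05]
    - [0,0.3,0]
    - [0,0.3,0]
    - [0,0.3,0]
    - [0,0,0]
    - [0,0,0]
  yaw: [0,0,0,0,0,0,0,0,0,0,0,0]

```text
time: 27.85
position: [0.4029, -0.1162, 0.2202]
tcp_rot: [-90.1, 0.0, 87.8]
contact_force: [-0.6, 0.5, 0.2]
finger_gap: 1.001
```

```bash
python3 - <<'E'
from h import *
s=state(); print(s['finger_gap'],s['contact_force'],s['position'],s['time'])
a=camera('side'); b=camera('top')
A=cv2.resize(a[140:320,240:440],(600,540),interpolation=cv2.INTER_CUBIC)[:,:,::-1]
cv2.imwrite('pics/f_side.png',A); cv2.imwrite('pics/f_top.png',cv2.resize(b[130:270,190:450],None,fx=3,fy=3)[:,:,::-1])
E
```

```text
1.000777734030808 [-0.56164081  0.49753542  0.23094174] [ 0.40290589 -0.11624835  0.22018024] 27.85
```

View pics/f_side.png

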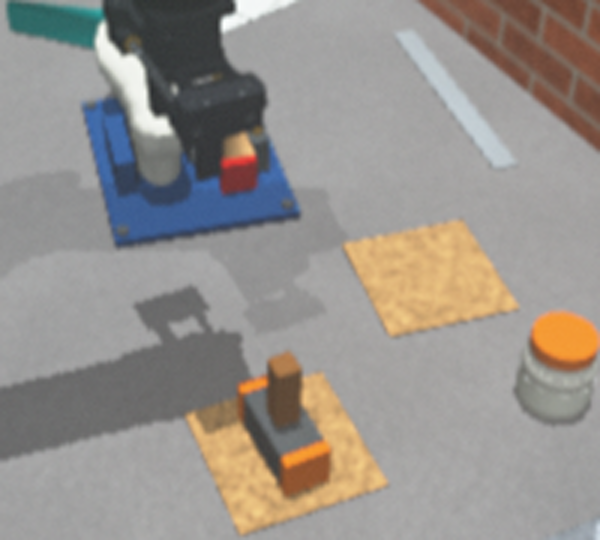

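View pics/f_top.png

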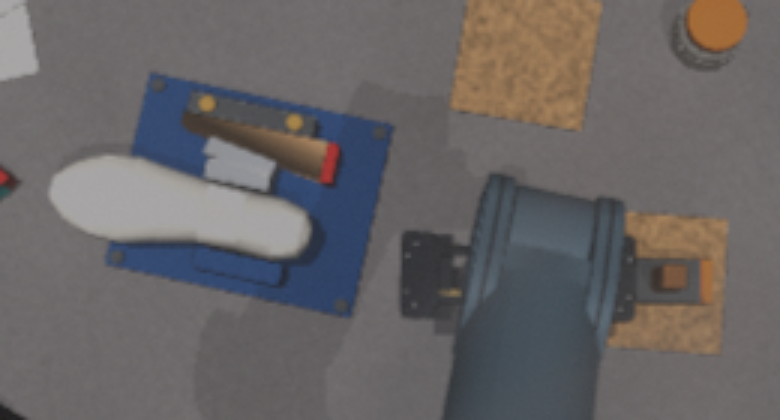

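The mallet stands upright on its mat, at (285,430) in the side crop. The wedge is seated in its channel, with its red head at (330,162) in the top crop. The arm is clear, so I'm handing in.

```bash
python3 -c "from plant import *; print(hand_in())"
```

```text
the job is handed in; nothing more can be done
None
```

The wedge is driven home and sits tight, the mallet is back upright on its cork mat, and the job was handed in at about 28 s of the 58 s allowed.

- **Tapping:** I made eight slow taps at 0.04 m/s or less, drawing the mallet back after each. The struck face moved from y ≈ -182 mm to about -91 mm in the holder's frame, inside the range given for a tight wedge.
- **Tightness:** The last three taps peaked at about 24, 27 and 29 N. The wedge gave less than about 1 mm over them, and the last gave no advance.
- **Final state:** The last pictures show the wedge along the backstop, with the jaw against the last. The mallet stands near the middle of the right-hand mat, the gripper is open and clear, and the tool force is near zero. I did not go near the tape dispenser, glue jar or insole.

**Checks that disagreed:**
- Around y ≈ -103 mm the wedge stuck at about 18 N, with the mallet pressing down on it by friction. It moved on once I eased the mallet up slightly.
- Taps up to the seventh landed up to about 10 mm off the head's centre; I centred the last one to about 2 mm, and it confirmed the same end position.
- The final camera reading put the face at -94 mm, against -90 mm from the arm's position. That is within measurement error.
- Force was read only at the end of each move, so brief peaks between readings were not seen.

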